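Draw the jar tray out of the deep bench shelf with the pull hook

ROBOT

A 6-joint arm with a two-finger parallel gripper is mounted at the origin on the work surface. World frame = base frame: x ahead of the robot, y to its left, z up, the work surface at z = 0. Lengths are in m, angles in rad, forces in N, time in s.
With the tool pointing down it reaches from about 0.35 to 0.925 m from the base axis. Payload 6.4 kg.
Tool frame: the origin (TCP) lies at the very end of the fingers, on their centre line; the grasp point (between the pads) lies 19 mm behind it; z points along the fingers, y is the line along which they close (so a half turn about z gives the same grasp; the last joint's range is limited). The gripper opens to 85 mm and grips with 20 to 120 N. Pads are 22 mm wide; open, the fingers measure 114 mm over their backs; the gripper's body (76 mm by 85 mm) begins 54 mm behind the grasp point. The pads swing forward as they close: fully open they stand 13 mm farther back than shut.
Start: joints at [-1.353, 0.245, 1.558, -0, 1.339, -0.174], TCP at [0.248, -0.601, 0.231] pointing down, gripper open.
Joint ranges: [-3.13, 3.13], [-1.02, 2.26], [0.13, 2.54], [-0.95, 4.09], [0.21, 2.88], [-2.74, 2.74]. Speed limits (rad/s): [2.57, 2.57, 3.14, 3.14, 3.14, 3.14].

INTERFACE

Orientations are given as a unit quaternion [x, y, z, w].
In Python, from bench import observe, camera, hand_in gives the robot as it stands. The module is installed in compiled form; this text tells all that it offers.
- The arm moves only by the tool carry_out, never from a script. Its argument "commands" is a list of rows, each a list of 6 numbers: the shift along the tool's x, y, z in mm, then the turn, a rotation vector about the tool's x, y, z in degrees. A call has 1 to 12 rows; each row shifts and turns the commanded pose from where the row before left it, along the tool's axes as they then stand; what a row does not reach is not made up. A row lasts 1/8 s, in which the tool goes at most 62.5 mm and 10.7 degrees, less where a joint would pass 70% of its speed; a pose out of reach is approached as far as the arm can. A call with a gripper value outside its range is refused whole. "claw" is the finger opening in mm, from 0 to 85.4, set as the call begins (left out, the last holds). The fingers move at their own pace and stop on an object; the grip force is fixed at half the most. Time passes only in rows, so rows that do not move let the fingers close. It gives the time, the measured TCP pose, the force, the opening and the grip force at its end, in the units of the state.
- observe(): the state, without advancing time (a new reading comes with each control period).
- camera(name): name is "side" or "top" or "wrist"; returns a dict with "pixels" (400x640x3 uint8, red, green, blue), "range_z" (400x640 float32, m along the optical axis (not along the pixel's ray), 0 where there is no reading), "K" (3x3 intrinsics, pixels), "world_from_camera" (4x4, takes a point from camera to world coordinates); the wrist camera has in their place "T_tool_cam" (4x4, takes a point from camera to tool coordinates, whose origin is the TCP and whose axes are the flange's). Camera axes: x right, y down, z forward; pixel columns grow to the right and rows downward; lengths in m; the calibration is good to about 2 mm. A picture is of the moment at which its call begins: read the wrist's pose just before it.
- hand_in(): hands the job in; it is judged then, once.
The state is a dict: "clock": time; "joint_positions": joint angles; "qvel": joint speeds; "joint_torque": joint torques, N m; "eef_pos": TCP position; "ee_rot": TCP orientation; "ft_force": force on the tool from outside, world axes, zero at the start; "ft_torque": the same for the moment, N m; "grip_width": finger opening in m; "finger_force": force on a finger pad.
Only numpy, scipy, OpenCV 4.12 (cv2) and the standard library are available. Lean on these libraries where they do the work, as an engineer would, in place of code of your own. Each camera call takes 0.05 s, during which the arm holds its last target. There are 200 camera calls.

TASK

Take the pull hook from its mat, drop its tooth over the front wall of the wooden tray that holds the round jar, deep in the low shelf, and draw that tray out along the board with the hook until it comes gently up against the stop bar, flush with it the tray staying flat and the jar standing. Then unhook and lay the hook back on its mat. Move the tray only with the hook, not with the gripper or arm, and leave the other tray and the things around alone.

Things in the scene. Friction and masses are not known exactly. Their poses are not given: they have to be found in the camera images.
- hook: The pull hook, 234 mm long, 0.14 kg. Origin under the middle of its dark wooden handle (90 long, 28 wide, 34 mm high: x -45..45, y +-14, z 0..34). A square steel shank (8 x 8 mm, its axis at z 27, so its underside at z 23) runs along +x from the handle to x 189, where a steel tooth (8 mm thick in x, 12 mm wide) turns down to z 0. It stands level on handle and tooth, z up, on the mat at the start.
- hook_tip (a point): Middle of the lower end of the hook's tooth, 185 mm along +x from the handle's middle, level with the handle's underside; the tooth spans 4 mm either way along x. Axes as the hook's.
- shelf: Fixed low double-bay wooden shelf with a clear acrylic top (fixed). Origin at the middle of the mouth on the bench; +x points into the shelf, +z up, y across. Its 12 mm thick floor board (top at z 12) runs from x -220 (open board before the mouth) to x 200. Clear top: underside at z 115, top at z 127 with trim, x 0..200. Two bays 127 mm wide, centred at y +-68, between side rails and a middle rail (up to z 42) with posts at their ends; back rail at x 200.
- stop: Adjustable stop before the mouth: two fixed brass rails (62 mm long in x, at y +-139) and a dark wooden bar across (18 mm thick in x, 12 high). Origin on the board amid the rails, axes as the shelf's. The bar is clamped, unyielding, with its centre line up to 20 mm either way of the origin: its place is not reported, so feel for it. Tray side is +x. The sliding tray drags with 1 to 5 N.
- tray: The tray to fetch: plain open wooden tray 130 (x) x 110 (y) x 50 mm high, walls and floor 5 mm, the one with the round jar in it; 0.25 to 0.5 kg. Origin under its centre; front wall (the lip, toward the mouth) at x -65..-60; +x points into the shelf. It stands loose in one of the two bays, its front 35 to 55 mm inside the mouth, and slides on the board.
- tray_lip (a point): Middle of the top edge of the tray's front wall, on its outer face (tray x -65, z 50 mm).
- jar: Small lidded glass jar 42 mm across, 55 mm high, 0.12 kg, standing loose in the rear half of the tray. Origin under its centre, z up.
- other_tray: A second tray of the same make, in the other bay, with a steel cube in it. Origin under its centre, axes as the tray's.
- dapping_block: Steel cube, 45 mm, in the other tray (bystander); origin under its centre.
- mat: Fixed black rubber mat 290 (x) x 100 (y) x 4 mm on which the hook lies at the start, its tooth toward the mat's +x. Origin under its centre.
- mug: white ceramic mug, 80 mm wide, 90 mm high (bystander); origin under its centre
- hammer: hammer 240 mm long (bystander)
- bench_block: flat square steel block 80 x 80 x 30 mm (bystander); origin under its centre
- tin: round aluminium tin, 70 mm wide, 50 mm high (bystander); origin under its centre
- screwdriver: screwdriver 200 mm long (bystander)
- stone: grey sharpening stone 120 x 50 x 25 mm (bystander); origin under its centre
- spool: black flanged spool 60 mm wide, 44 mm high (bystander); origin under its centre
Not all that is in view belongs to the job. Leave any turquoise look-alike of the hook alone. Leave any black or purple look-alike of the tray alone.

How it is judged:
By the outcome, as a careful person would: the job done as asked, in the order asked, and still so for the second after the job is handed in, with the robot touching nothing.
It also fails if it takes over 64 s, if anything falls off the work surface, if the arm or the gripper's body presses on something with over 40 N, if the wrist force passes 120 N, or if a joint passes its speed limit or range.

## Working session

There is one attempt and no reset: what is moved stays moved. The work goes in short steps, Python scripts to look and compute and a tool call to move; the robot and the scene stay as the last step left them, time stands still between calls to the robot, and variables do not carry over. Pictures are saved under pics/ and viewed, at most 10 in all, crops included, and the job is handed in when it is done.

Besides the shell and the picture viewer there is one more tool, called as a command line: name --pt "numbers of a row" for each row, then --argument value for the rest. carry_out: Moves the arm, as the interface text tells. Its arguments: {"type":"object","properties":{"commands":{"type":"array","items":{"type":"array","items":{"type":"number"}}},"claw":{"type":"number"}},"required":["commands"]}

```bash
mkdir -p pics; cat > h.py <<'E'
import numpy as np, cv2, pickle
from bench import observe, camera
def snap(n,f):
    s=observe(); c=camera(n); c['s']=s
    cv2.imwrite(f'pics/{f}.png',c['pixels'][:,:,::-1]); pickle.dump(c,open(f'{f}.pkl','wb')); return c
def T(c):
    if 'world_from_camera' in c: return np.array(c['world_from_camera'])
    from scipy.spatial.transform import Rotation as R
    M=np.eye(4); M[:3,:3]=R.from_quat(c['s']['ee_rot']).as_matrix(); M[:3,3]=c['s']['eef_pos']
    return M@np.array(c['T_tool_cam'])
def px(c,u,v,z=None):
    K=np.array(c['K']); M=T(c); d=M[:3,:3]@np.array([(u-K[0,2])/K[0,0],(v-K[1,2])/K[1,1],1]); o=M[:3,3]
    t=c['range_z'][int(v),int(u)] if z is None else (z-o[2])/d[2]
    return o+t*d
def load(f): return pickle.load(open(f'{f}.pkl','rb'))
E
python3 - <<'E'
from h import *
c=snap('top','top1'); d=snap('side','side1'); s=observe(); print(s['ee_rot'],s['clock']); print(T(c).round(3),c['K'])
print(T(d).round(3))
E
```

```text
[ 9.80867764e-01  1.94673204e-01 -2.35110508e-05 -8.78810309e-04] 0.1
[[ 5.000e-03 -9.930e-01  1.210e-01  3.560e-01]
 [-1.000e+00 -5.000e-03  2.000e-03 -4.200e-02]
 [-1.000e-03 -1.210e-01 -9.930e-01  1.396e+00]
 [ 0.000e+00  0.000e+00  0.000e+00  1.000e+00]] [[430.25121102   0.         328.04708522]
 [  0.         430.25121102 200.10255004]
 [  0.           0.           1.        ]]
[[-0.978 -0.093  0.186  0.246]
 [-0.207  0.531 -0.821  1.178]
 [-0.022 -0.842 -0.539  0.877]
 [ 0.     0.     0.     1.   ]]
```

View pics/top1.png

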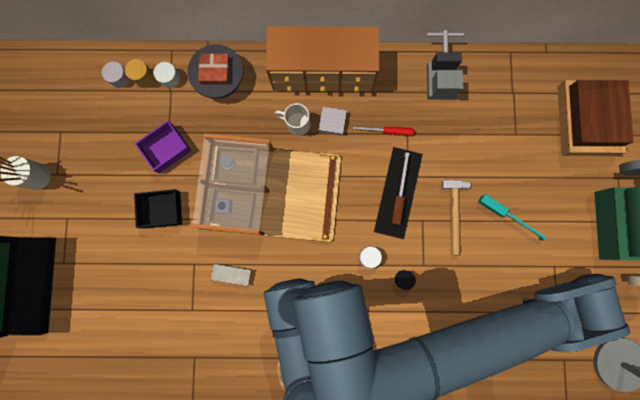

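View pics/side1.png

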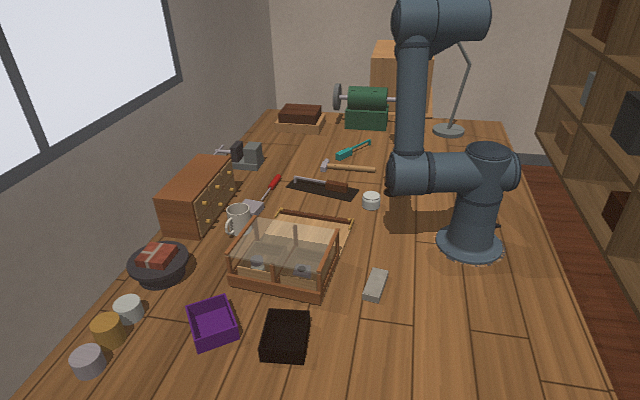

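The top view shows the hook on its mat around (400,190), with its handle at (398,210) and tooth toward (406,152). The shelf mouth is at about x=268, opening to the right. The two trays show through the acrylic at (227,160) and (222,205). I'll enlarge that area.

```bash
python3 - <<'E'
from h import *
c=load('top1'); im=c['pixels'][120:250,190:430,::-1]
cv2.imwrite('pics/crop1.png',cv2.resize(im,None,fx=3.3,fy=3.3,interpolation=cv2.INTER_CUBIC))
E
```

```text
(no output)
```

View pics/crop1.png

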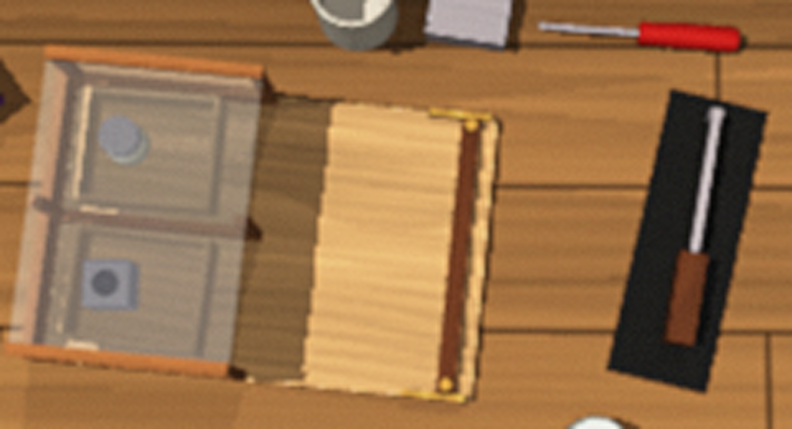

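Crop: the round jar is in the upper (far) bay at crop (123,138), and its tray's front lip is at about (218,152). The steel cube is in the lower bay at (108,285). The stop bar's centre line runs from (471,125) to (446,384). The hook's handle is at (688,298), its tooth end at (716,112), and the mat corners are visible.

```bash
python3 - <<'E'
from h import *
c=load('top1')
def P(n,x,y,z):
    p=px(c,190+x/3.3,120+y/3.3,z)*1000; print(n,p.round(0)[:2]); return p[:2]
def ang(a,b): d=b-a; return np.degrees(np.arctan2(d[1],d[0])).round(1)
m=[P('mat',*q,.004) for q in [(671,90),(767,113),(706,392),(609,368)]]
print('mat c',np.mean(m,0),'ang',ang((m[2]+m[3])/2,(m[0]+m[1])/2))
h=[P('handle',*q,.038) for q in [(681,250),(708,256),(694,346),(667,342)]]
t=P('tooth',716,112,.035); hc=np.mean(h,0); print('hook c',hc,ang(hc,t),np.linalg.norm(t-hc))
a=P('board far',500,118,.012); b=P('board near',470,402,.012); mid=(a+b)/2
print('across ang',ang(b,a), 'len',np.linalg.norm(a-b),'mid',mid)
s1=P('bar far',471,125,.024); s2=P('bar near',446,384,.024); print(ang(s2,s1),(s1+s2)/2)
q1=P('top mouth far',265,72,.127); q2=P('top mouth near',236,372,.127); print(ang(q2,q1),(q1+q2)/2)
P('rail a',430,113,.024);P('rail b',497,120,.024)
l1=P('lip far',223,97,.062); l2=P('lip near',213,212,.062);print(ang(l2,l1),(l1+l2)/2)
P('jar',121,134,.012+.005+.055)
P('jar range',121,134,None)
P('traycorner',88,88,.062);P('traycorner',77,212,.062)
E
```

```text
mat [ 703. -254.]
mat [ 680. -350.]
mat [ 401. -285.]
mat [ 424. -190.]
mat c [ 551.81067667 -269.8412394 ] ang -13.1
handle [ 536. -257.]
handle [ 531. -283.]
handle [ 444. -268.]
handle [ 447. -242.]
tooth [ 673. -293.]
hook c [ 489.58464215 -262.44155605] -9.6 186.0983311447747
board far [671. -83.]
board near [390. -54.]
across ang -5.8 len 282.7541869826843 mid [530.61815784 -68.49963676]
bar far [661. -54.]
bar near [407. -31.]
-5.2 [534.09065793 -42.39408555]
top mouth far [687. 136.]
top mouth near [413. 156.]
-4.2 [549.85108241 145.75144583]
rail a [673. -13.]
rail b [667. -80.]
lip far [679. 185.]
lip near [567. 191.]
-3.4 [623.2259265  188.02347067]
jar [640. 279.]
jar range [629. 267.]
traycorner [687. 315.]
traycorner [567. 321.]
```

carry_out --pt "39 -24.5 0 0 0 0" --pt "39 -24.5 0 0 0 0" --pt "39 -24.5 0 0 0 0" --pt "39 -24.5 0 0 0 0" --pt "39 -24.5 0 0 0 0" --pt "39 -24.5 0 0 0 0" --pt "39 -24.5 0 0 0 0" --pt "39 -24.5 0 0 0 0" --pt "39 -24.5 0 0 0 0" --pt "0 0 0 0 0 10.6" --pt "0 0 0 0 0 10.6" --pt "0 0 0 0 0 10.6" --claw 85

```text
clock: 1.6
eef_pos: [0.4883, -0.2625, 0.2307]
ee_rot: [0.996, -0.084, -0.0, -0.0]
ft_force: [-0.5, 0.4, 1.0]
grip_width: 0.0849
finger_force: 0.0
```

```bash
python3 - <<'E'
from h import *
c=snap('wrist','w1'); print(c['s']['eef_pos'],c['s']['ee_rot'],np.array(c['T_tool_cam']).round(3))
E
```

```text
[ 0.48826453 -0.26248881  0.2307471 ] [ 9.96438177e-01 -8.43249258e-02 -4.32580717e-04 -2.81680255e-04] [[-0.001 -0.965 -0.262  0.066]
 [ 1.    -0.001 -0.001  0.001]
 [ 0.    -0.262  0.965 -0.143]
 [ 0.     0.     0.     1.   ]]
```

View pics/w1.png

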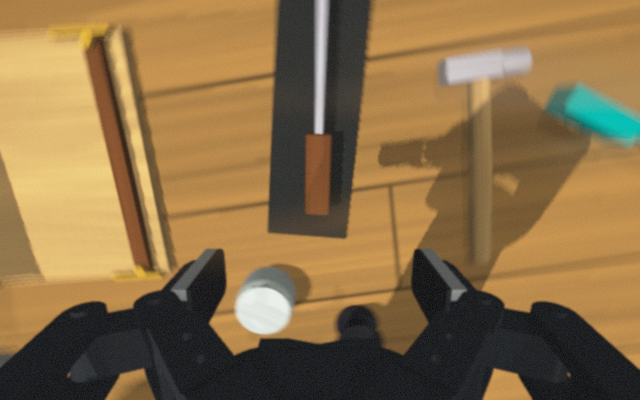

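The wrist view shows the handle's top face with corners at (306,134), (331,135), (329,215) and (305,214), and the shank running up to (322,0). The stop bar is at left, from (90,42) to (142,268).

```bash
python3 - <<'E'
from h import *
c=load('w1')
h=[px(c,*q,.038)*1000 for q in [(306,134),(331,135),(329,215),(305,214)]]
print(np.round(h,0)[:,:2],np.mean(h,0)); print(px(c,318,180)*1000)
f=(h[0]+h[1])/2;b=(h[2]+h[3])/2; s=px(c,322,2,.035)*1000
for a,e in((b,f),(f,s)): d=e-a; print(np.hypot(*d[:2]),np.degrees(np.arctan2(d[1],d[0])))
# bar top & faces at z=.024
a=px(c,93,42,.024)*1000;e=px(c,142,268,.024)*1000;print('bar',a,e)
E
```

```text
[[ 538. -259.]
 [ 532. -284.]
 [ 445. -268.]
 [ 451. -242.]] [ 491.60808761 -263.17742133   38.        ]
[ 486.88281708 -262.66098653   37.17896176]
88.19972503945542 -10.844647977855216
123.96316174450092 -11.292381835202818
bar [663.94912346 -60.67202661  24.        ] [412.31756092 -29.8905963   24.        ]
```

carry_out --pt "3.4 0 30 0 0 1.4" --pt "0 0 40 0 0 0" --pt "0 0 40 0 0 0" --pt "0 0 40 0 0 0" --pt "0 0 36 0 0 0" --pt "0 0 23 0 0 0" --pt "0 0 10 0 0 0" --pt "0 0 4.5 0 0 0" --pt "0 0 0 0 0 0"

```text
clock: 2.78
eef_pos: [0.4922, -0.2638, 0.0084]
ee_rot: [0.996, -0.093, 0.0, 0.0]
ft_force: [-0.8, 0.7, -0.1]
grip_width: 0.0847
finger_force: 0.0
```

carry_out --pt "0 0 0 0 0 0" --pt "0 0 0 0 0 0" --pt "0 0 0 0 0 0" --pt "0 0 0 0 0 0" --pt "0 0 0 0 0 0" --pt "0 0 0 0 0 0" --pt "0 0 0 0 0 0" --pt "0 0 0 0 0 0" --claw 10

```text
clock: 3.78
eef_pos: [0.4922, -0.2638, 0.0083]
ee_rot: [0.996, -0.094, 0.0, 0.0]
ft_force: [0.4, 0.5, 5.3]
grip_width: 0.0272
finger_force: 60.4
```

carry_out --pt "0 0 -5 0 0 0" --pt "0 0 -15 0 0 0" --pt "0 0 -40 0 0 0" --pt "0 0 -50 0 0 0" --pt "0 0 -50 0 0 0" --pt "0 0 -50 0 0 0" --pt "0 0 0 0 0 -10.6" --pt "0 0 0 0 0 -10.6" --pt "0 0 0 0 0 -10.6" --pt "0 0 0 0 0 -10.6" --pt "0 0 0 0 0 -10.6"

```text
clock: 5.15
eef_pos: [0.4915, -0.2632, 0.2183]
ee_rot: [0.932, 0.363, -0.0, 0.0]
ft_force: [0.1, 0.3, -1.9]
grip_width: 0.0271
finger_force: 59.6
```

carry_out --pt "0 0 0 0 0 -10.6" --pt "0 0 0 0 0 -10.6" --pt "0 0 0 0 0 -10.6" --pt "0 0 0 0 0 -10.6" --pt "39 17.6 0 0 0 0" --pt "39 17.6 0 0 0 0" --pt "39 17.6 0 0 0 0" --pt "39 17.6 0 0 0 0" --pt "39 17.6 0 0 0 0" --pt "0 0 0 0 0 0" --pt "0 0 0 0 0 0"

```text
clock: 6.52
eef_pos: [0.5972, -0.0778, 0.218]
ee_rot: [0.739, 0.673, -0.0, 0.0]
ft_force: [1.0, -0.6, -2.1]
grip_width: 0.0274
finger_force: 59.6
```

```bash
python3 - <<'E'
from h import *
c=snap('wrist','w2'); print(c['s']['eef_pos'],c['s']['ee_rot'],c['s']['ft_force'],c['s']['joint_positions'])
E
```

```text
[ 0.59719861 -0.07775386  0.21799067] [ 7.39285179e-01  6.73392431e-01 -2.32351995e-04  5.62697937e-05] [ 0.98796796 -0.58139745 -2.06485086] [-3.17347547e-01  1.47190406e-01  1.69558887e+00 -4.77436319e-04
  1.29894419e+00 -2.23999147e-01]
```

View pics/w2.png

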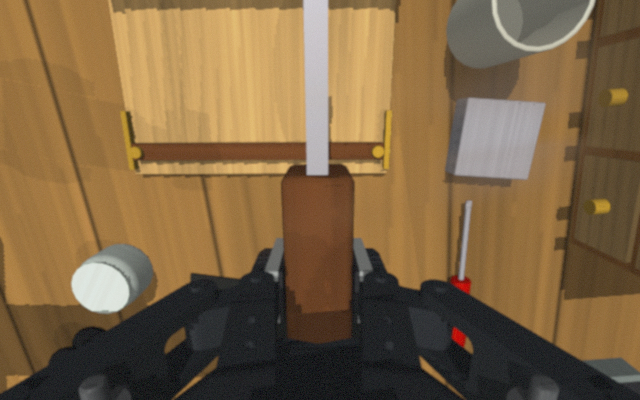

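The hook is gripped and its shank is straight at u≈316. The bar runs level at v 143–161, from u 133 to 384. The board's front edge corners are at (137,175) and (385,173).

```bash
python3 - <<'E'
from h import *
c=load('w2')
P=lambda u,v,z:px(c,u,v,z)[:2]*1000
def A(a,b): d=b-a; return np.degrees(np.arctan2(d[1],d[0])).round(1)
f1,f2=P(137,175,.012),P(385,173,.012); print('front',f1,f2,A(f1,f2),(f1+f2)/2)
for v in(143,161):
  b1,b2=P(150,v,.024),P(370,v,.024); print('bar',b1,b2,A(b1,b2),(b1+b2)/2)
l1,l2=P(113,10,.012),P(137,175,.012); r1,r2=P(398,10,.012),P(385,173,.012); print('sides',A(l2,l1),A(r2,r1),(l1+r1)/2)
g=[P(*q,.02) for q in[(126,112),(131,170),(389,112),(388,170)]]; print('rails',np.round(g))
# shank height and line in world
for v in(20,90,150): print('shank',px(c,316,v)*1000)
# depth check of jar tray through top cam
t=load('top1')
for y in range(100,220,12): print(np.round([px(t,190+x/3.3,120+y/3.3)[2] for x in range(190,260,8)],3))
E
```

```text
front [392.55597682 -56.87742692] [671.80240563 -81.05865614] -4.9 [532.17919123 -68.96804153]
bar [422.03076315 -22.86069437] [654.81596307 -44.94312565] -5.4 [538.42336311 -33.90191001]
bar [417.52811132 -41.67237448] [653.83241762 -64.08291723] -5.4 [535.68026447 -52.87764586]
sides 84.1 83.3 [550.30145679  94.63919865]
rails [[402.  11.]
 [392. -50.]
 [677. -15.]
 [674. -76.]]
shank [604.99334573  18.1022626  244.58473518]
shank [602.87268421  -3.74826517 244.16953789]
shank [600.8526985  -24.5997841  244.25063253]
[0.123 0.124 0.122 0.117 0.125 0.121 0.123 0.123 0.123]
[0.122 0.121 0.117 0.122 0.116 0.119 0.124 0.117 0.121]
[0.119 0.118 0.118 0.124 0.117 0.121 0.126 0.114 0.123]
[0.119 0.122 0.117 0.123 0.119 0.122 0.119 0.121 0.123]
[0.122 0.116 0.122 0.121 0.118 0.12  0.124 0.119 0.121]
[0.122 0.126 0.118 0.122 0.119 0.12  0.118 0.119 0.12 ]
[0.122 0.119 0.123 0.119 0.126 0.128 0.124 0.123 0.123]
[0.118 0.123 0.122 0.124 0.119 0.12  0.117 0.12  0.121]
[0.12  0.119 0.118 0.121 0.113 1.396 0.12  0.124 0.013]
[0.12  0.124 0.121 0.117 0.12  0.124 0.121 0.121 0.013]
```

```bash
python3 - <<'E'
from h import *
c=snap('side','side2'); im=c['pixels'][170:310,210:370,::-1]
cv2.imwrite('pics/crop2.png',cv2.resize(im,None,fx=4.2,fy=4.2,interpolation=cv2.INTER_CUBIC))
E
```

```text
(no output)
```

View pics/crop2.png

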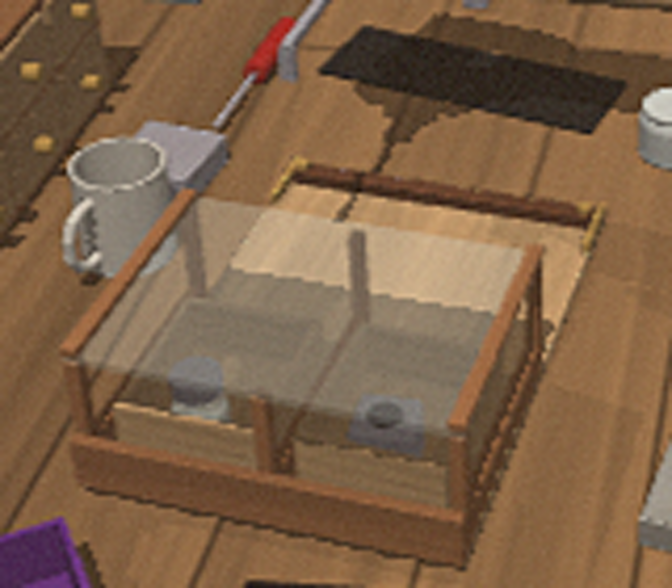

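Side crop: the tooth hangs clear and level, the jar stands in the left tray, and the lip is just inside the mouth. Next I descend to insertion height outside the mouth.

carry_out --pt "0 1.5 40 0 0 0" --pt "0 0 45 0 0 0" --pt "0 0 40 0 0 0" --pt "0 0 19 0 0 0" --pt "0 0 0 0 0 0" --pt "0 0 0 0 0 0"

```text
clock: 7.38
eef_pos: [0.6005, -0.0784, 0.0759]
ee_rot: [0.739, 0.673, 0.001, 0.002]
ft_force: [-0.3, -0.3, -1.3]
grip_width: 0.0272
finger_force: 59.6
```

```bash
python3 - <<'E'
from h import *
c=snap('side','side3'); im=c['pixels'][170:310,210:370,::-1]
cv2.imwrite('pics/crop3.png',cv2.resize(im,None,fx=4.2,fy=4.2,interpolation=cv2.INTER_CUBIC))
s=c['s'];print(s['eef_pos'],s['ee_rot'])
O=np.array([552.3,150]);u=np.array([.0924,.9957]);n=np.array([-.9957,.0924])
for q in [(190,305),(322,325),(180,300)]:
  p=px(c,210+q[0]/4.2,170+q[1]/4.2,.062)[:2]*1000-O; print('lip shelf',p@u,p@n)
E
```

```text
[ 0.60048593 -0.0784101   0.07587694] [0.73946581 0.67319181 0.00086276 0.00153689]
lip shelf 57.32942851324364 -118.47362565048157
lip shelf 52.87803847022773 -13.298990491242499
lip shelf 53.72701010949457 -128.41713450140335
```

View pics/crop3.png

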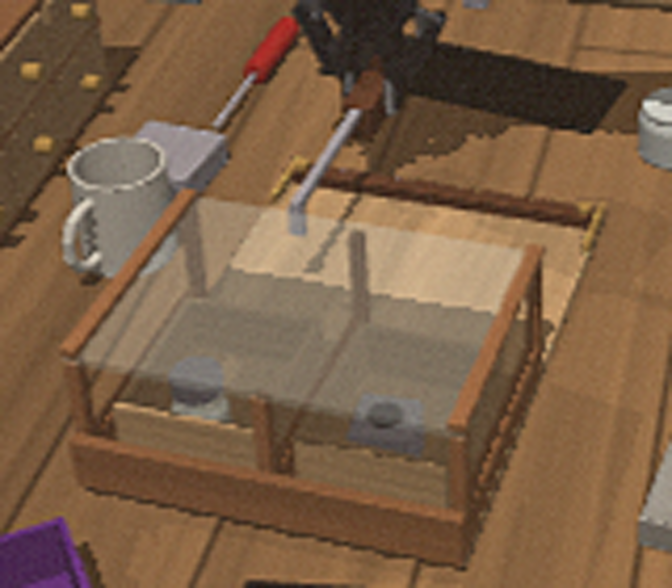

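The hook is level in front of the jar's bay with its tooth at crop (297,232). Next it goes in over the lip.

carry_out --pt "8 -1.5 0 0 0 0" --pt "14 0 0 0 0 0" --pt "16 0 0 0 0 0" --pt "16 0 0 0 0 0" --pt "16 0 0 0 0 0" --pt "16 0 0 0 0 0" --pt "14 0 0 0 0 0" --pt "8 0 0 0 0 0" --pt "0 0 0 0 0 0" --pt "0 0 0 0 0 0"

```text
clock: 8.68
eef_pos: [0.6077, 0.0296, 0.0738]
ee_rot: [0.739, 0.673, -0.0, 0.0]
ft_force: [-0.4, 0.2, -1.5]
grip_width: 0.027
finger_force: 59.6
```

```bash
python3 - <<'E'
from h import *
c=snap('side','side4'); im=c['pixels'][210:290,220:320,::-1]
cv2.imwrite('pics/crop4.png',cv2.resize(im,None,fx=7,fy=7,interpolation=cv2.INTER_CUBIC))
s=c['s'];print(s['eef_pos'],s['ee_rot'],s['ft_force'])
E
```

```text
[0.60766254 0.02964038 0.07377565] [ 7.39481667e-01  6.73176691e-01 -7.98853699e-05  3.90006046e-05] [-0.42388313  0.17515945 -1.5228181 ]
```

View pics/crop4.png

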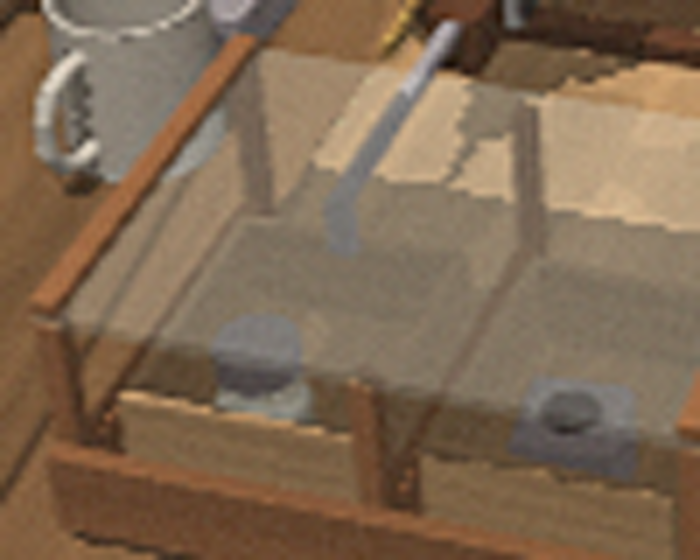

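The tooth (343,250) is just beyond the inner edge of the lip, around v≈233 at that column. I'm lowering slowly.

carry_out --pt "0 0 3 0 0 0" --pt "0 0 4 0 0 0" --pt "0 0 3 0 0 0" --pt "0 0 2 0 0 0" --pt "0 0 0 0 0 0"

```text
clock: 9.35
eef_pos: [0.6075, 0.03, 0.0615]
ee_rot: [0.739, 0.673, -0.0, -0.0]
ft_force: [0.1, -0.6, -1.1]
grip_width: 0.0272
finger_force: 59.6
```

carry_out --pt "0 0 3 0 0 0" --pt "0 0 4 0 0 0" --pt "0 0 4 0 0 0" --pt "0 0 1 0 0 0" --pt "0 0 0 0 0 0" --pt "0 0 0 0 0 0"

```text
clock: 10.1
eef_pos: [0.6078, 0.03, 0.0499]
ee_rot: [0.739, 0.673, 0.0, 0.0]
ft_force: [-0.3, -1.0, -1.5]
grip_width: 0.0272
finger_force: 59.6
```

carry_out --pt "-1 0 0 0 0 0" --pt "-2 0 0 0 0 0" --pt "-2 0 0 0 0 0" --pt "-2 0 0 0 0 0" --pt "-2 0 0 0 0 0" --pt "-2 0 0 0 0 0" --pt "-2 0 0 0 0 0" --pt "-2 0 0 0 0 0" --pt "-2 0 0 0 0 0" --pt "-2 0 0 0 0 0" --pt "-2 0 0 0 0 0" --pt "-2 0 0 0 0 0"

```text
clock: 11.6
eef_pos: [0.6055, 0.007, 0.0498]
ee_rot: [0.739, 0.673, -0.0, -0.0]
ft_force: [-0.4, 3.3, -1.2]
grip_width: 0.0272
finger_force: 59.6
```

carry_out --pt "-3 0 0 0 0 0" --pt "-4 0 0 0 0 0" --pt "-4 0 0 0 0 0" --pt "-4 0 0 0 0 0" --pt "-4 0 0 0 0 0" --pt "-4 0 0 0 0 0" --pt "-4 0 0 0 0 0" --pt "-4 0 0 0 0 0" --pt "-4 0 0 0 0 0" --pt "-4 0 0 0 0 0" --pt "-4 0 0 0 0 0" --pt "-4 0 0 0 0 0"

```text
clock: 13.1
eef_pos: [0.6011, -0.04, 0.0498]
ee_rot: [0.739, 0.673, -0.0, -0.0]
ft_force: [-0.1, 3.3, -1.2]
grip_width: 0.027
finger_force: 59.6
```

```bash
python3 - <<'E'
from h import *
c=snap('side','side5'); im=c['pixels'][190:290,220:345,::-1]
cv2.imwrite('pics/crop5.png',cv2.resize(im,None,fx=6,fy=6,interpolation=cv2.INTER_CUBIC))
s=c['s'];print(s['eef_pos'],s['ft_force'])
E
```

```text
[ 0.60107984 -0.03997363  0.0497755 ] [-0.10278103  3.28776041 -1.23958458]
```

View pics/crop5.png

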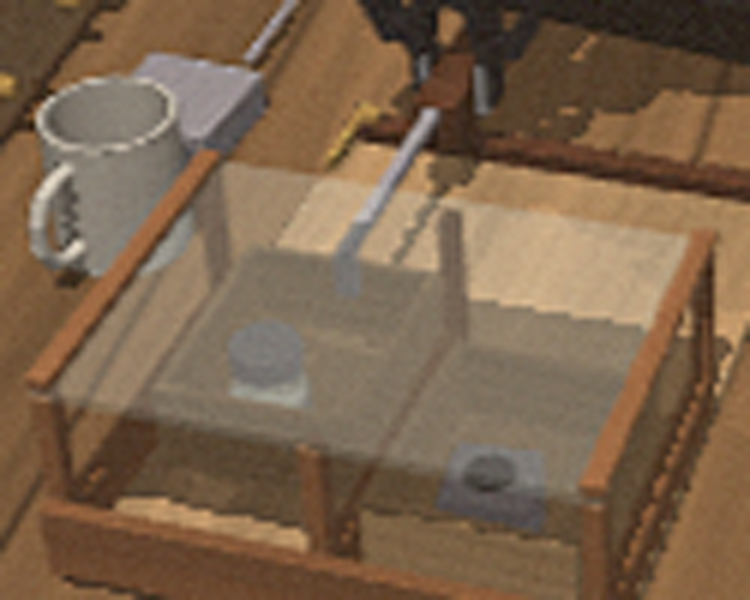

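The tray is following with about 3.3 N of drag, and the jar at crop (268,365) stands upright. I'll keep pulling.

carry_out --pt "-4 0 0 0 0 0" --pt "-5 0 0 0 0 0" --pt "-6 0 0 0 0 0" --pt "-6 0 0 0 0 0" --pt "-6 0 0 0 0 0" --pt "-6 0 0 0 0 0" --pt "-6 0 0 0 0 0" --pt "-6 0 0 0 0 0" --pt "-6 0 0 0 0 0" --pt "-6 0 0 0 0 0" --pt "-6 0 0 0 0 0" --pt "-6 0 0 0 0 0"

```text
clock: 14.65
eef_pos: [0.5946, -0.1088, 0.0498]
ee_rot: [0.739, 0.673, -0.0, -0.0]
ft_force: [0.3, 3.0, -1.6]
grip_width: 0.0276
finger_force: 59.6
```

carry_out --pt "-6 0 0 0 0 0" --pt "-6 0 0 0 0 0" --pt "-6 0 0 0 0 0" --pt "-6 0 0 0 0 0" --pt "-6 0 0 0 0 0" --pt "-6 0 0 0 0 0" --pt "-6 0 0 0 0 0" --pt "-6 0 0 0 0 0" --pt "-6 0 0 0 0 0" --pt "-6 0 0 0 0 0" --pt "-5 0 0 0 0 0" --pt "-4 0 0 0 0 0"

```text
clock: 16.15
eef_pos: [0.5882, -0.1774, 0.0498]
ee_rot: [0.739, 0.673, -0.0, -0.0]
ft_force: [0.6, 2.8, -1.0]
grip_width: 0.0272
finger_force: 59.6
```

carry_out --pt "-3 0 0 0 0 0" --pt "-2 0 0 0 0 0" --pt "-2 0 0 0 0 0" --pt "-2 0 0 0 0 0" --pt "-2 0 0 0 0 0" --pt "-2 0 0 0 0 0" --pt "-1.5 0 0 0 0 0" --pt "-1 0 0 0 0 0"

```text
clock: 17.15
eef_pos: [0.5868, -0.1926, 0.0498]
ee_rot: [0.739, 0.673, -0.0, -0.0]
ft_force: [1.1, 3.6, -1.1]
grip_width: 0.0271
finger_force: 59.6
```

```bash
python3 - <<'E'
from h import *
c=snap('wrist','w3'); print(c['s']['eef_pos'],c['s']['ee_rot'],c['s']['ft_force'],c['s']['ft_torque'])
E
```

```text
[ 0.5867858  -0.1926462   0.04978366] [ 7.39369434e-01  6.73299963e-01 -6.62636772e-07 -2.27280351e-06] [ 1.12608366  3.58576681 -1.10134015] [ 0.49623525 -0.03174838  0.02922389]
```

View pics/w3.png

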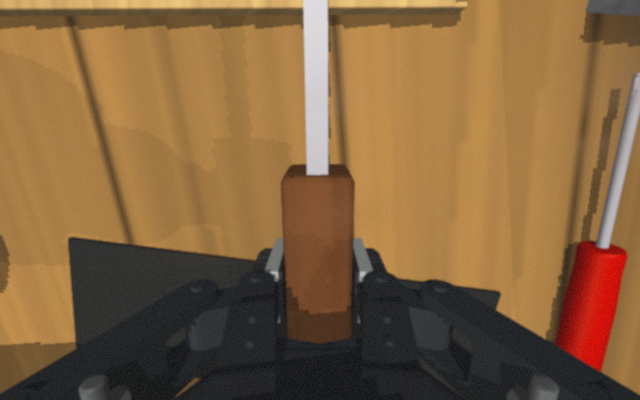

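The wrist view shows only the hook over the bench (shank at u≈316, mat edge at lower left), with the tray out of frame. From here I feel for the stop by force.

carry_out --pt "-1 0 0 0 0 0" --pt "-2 0 0 0 0 0" --pt "-2 0 0 0 0 0" --pt "-2 0 0 0 0 0" --pt "-2 0 0 0 0 0" --pt "-1 0 0 0 0 0"

```text
clock: 17.95
eef_pos: [0.5859, -0.2027, 0.0498]
ee_rot: [0.739, 0.673, 0.0, -0.0]
ft_force: [0.0, 2.6, -0.2]
grip_width: 0.0271
finger_force: 59.6
```

carry_out --pt "-1 0 0 0 0 0" --pt "-1 0 0 0 0 0" --pt "-1 0 0 0 0 0"

```text
clock: 18.32
eef_pos: [0.5856, -0.2055, 0.0498]
ee_rot: [0.739, 0.673, 0.0, -0.0]
ft_force: [-0.2, 3.6, -2.5]
grip_width: 0.0271
finger_force: 59.6
```

```bash
cat > m.py <<'E'
from h import *
c=snap('top','topm'); z=c['range_z']; K=np.array(c['K']); M=T(c)
v,u=np.mgrid[:400,:640]; p=np.stack([(u-K[0,2])/K[0,0]*z,(v-K[1,2])/K[1,1]*z,z],-1)@M[:3,:3].T+M[:3,3]
p=p*1000; O=np.array([552.3,150]);U=np.array([.0924,.9957]);N=np.array([-.9957,.0924])
sx=(p[...,:2]-O)@U; sy=(p[...,:2]-O)@N; h=p[...,2]
# median height on a grid shelf-x by shelf-y
print('sy',list(range(-135,0,10)))
for x in range(-216,0,6):
  r=[]
  for y in range(-135,0,10):
    k=(abs(sx-x)<3)&(abs(sy-y)<5)&(z>0); r.append(int(np.median(h[k])) if k.any() else -1)
  print(x,r)
E
python3 m.py
```

```text
sy [-135, -125, -115, -105, -95, -85, -75, -65, -55, -45, -35, -25, -15, -5]
-216 [12, 12, 12, 10, 12, 10, -1, 74, 11, 11, 14, 11, 12, 11]
-210 [18, 12, 10, 12, 13, 13, -1, 73, 13, 8, 11, 13, 10, 13]
-204 [17, 10, 12, 12, 11, 15, 18, 17, 14, 12, 9, 13, 14, 10]
-198 [23, 24, 21, 24, 25, 23, 18, 53, 26, 22, 21, 23, 25, 23]
-192 [26, 30, 24, 21, 22, 25, 19, 50, 24, 24, 21, 24, 20, 22]
-186 [18, 21, 20, 19, 23, 22, 27, 27, 24, 23, 20, 22, 25, 22]
-180 [14, 7, 12, 8, 12, 11, -1, 43, 14, 11, 14, 9, 11, 14]
-174 [19, 14, 38, 14, 62, 53, 62, 77, 63, 56, 59, 60, 41, 10]
-168 [21, 61, 27, 18, 19, 15, 40, 79, 49, 15, 16, 17, 41, 12]
-162 [19, 64, 26, 16, 18, 19, 18, 17, 14, 18, 18, 17, 37, 14]
-156 [21, 62, 25, 16, 15, 13, 15, 15, 16, 17, 16, 16, 41, 9]
-150 [11, 57, 21, 18, 17, 16, 18, 15, 16, 18, 16, 16, 49, 10]
-144 [11, 59, 24, 13, 16, 17, 18, 16, 14, 15, 15, 15, 46, 11]
-138 [13, 62, 32, 15, 17, 15, 15, 16, 17, 17, 16, 16, 43, 9]
-132 [9, 59, 26, 15, 18, 16, 16, 16, 17, 14, 15, 19, 37, 12]
-126 [11, 59, 35, 17, 18, 15, 15, 16, 19, 16, 16, 14, 36, 12]
-120 [11, 58, 35, 17, 16, 17, 18, 18, 1
[... 471 characters left out ...]
 -1, 72, 68, 72, 17, 14, 18, 13, 51, 13]
-66 [12, -1, 30, 15, -1, 69, 73, 43, 15, 16, 17, 18, 51, 12]
-60 [11, -1, 28, 18, 16, 18, 19, 13, 18, 16, 16, 16, 49, 12]
-54 [12, 63, 40, 15, 17, 17, 18, 17, 21, 19, 18, 26, 49, 14]
-48 [11, 60, 47, 61, 52, 47, 59, 55, 49, 62, 59, 61, 60, 12]
-42 [10, -1, 62, -1, -1, 58, -1, 8, -1, -1, 12, 13, 9, 13]
-36 [13, 14, 10, 10, 10, 12, 10, 11, 10, 11, 10, 12, 12, 10]
-30 [12, 9, 9, 11, 12, 12, 11, 10, 9, 13, 12, 10, 11, 11]
-24 [12, 12, 12, 11, 11, 8, 10, 13, 11, 10, 11, 9, 11, 11]
-18 [12, 12, 13, 12, 14, 13, 14, 12, 9, 13, 11, 10, 13, 13]
-12 [8, 12, 13, 10, 12, 10, 12, 10, 10, 8, 11, 11, 12, 11]
-6 [12, 14, 12, 10, 13, 11, 11, 14, 13, 12, 11, 12, 10, 12]
```

Top depth shows the tray front at about -176 and the bar face at about -184, so roughly 8 mm remains. The jar is upright.

carry_out --pt "-1 0 0 0 0 0" --pt "-1 0 0 0 0 0" --pt "-1 0 0 0 0 0" --pt "-1 0 0 0 0 0" --pt "0 0 0 0 0 0"

```text
clock: 19.0
eef_pos: [0.5852, -0.2097, 0.0498]
ee_rot: [0.739, 0.673, -0.0, 0.0]
ft_force: [-0.1, 4.2, -0.6]
grip_width: 0.0273
finger_force: 59.7
```

carry_out --pt "-1 0 0 0 0 0" --pt "-1 0 0 0 0 0"

```text
clock: 19.25
eef_pos: [0.585, -0.2115, 0.0498]
ee_rot: [0.739, 0.673, 0.0, -0.0]
ft_force: [-0.1, 4.2, -1.4]
grip_width: 0.0273
finger_force: 59.6
```

carry_out --pt "-1 0 0 0 0 0"

```text
clock: 19.38
eef_pos: [0.5849, -0.2125, 0.0498]
ee_rot: [0.739, 0.673, -0.0, -0.0]
ft_force: [0.4, 3.6, -1.3]
grip_width: 0.0273
finger_force: 59.6
```

carry_out --pt "-1 0 0 0 0 0"

```text
clock: 19.5
eef_pos: [0.5848, -0.2132, 0.0497]
ee_rot: [0.739, 0.673, 0.0, -0.0]
ft_force: [0.6, 5.1, -2.0]
grip_width: 0.0272
finger_force: 59.6
```

carry_out --pt "-0.7 0 0 0 0 0"

```text
clock: 19.62
eef_pos: [0.5847, -0.2137, 0.0496]
ee_rot: [0.739, 0.673, 0.0, -0.0]
ft_force: [0.1, 7.7, -1.5]
grip_width: 0.027
finger_force: 59.5
```

carry_out --pt "-0.7 0 0 0 0 0"

```text
clock: 19.75
eef_pos: [0.5846, -0.2137, 0.0494]
ee_rot: [0.74, 0.673, 0.001, -0.001]
ft_force: [1.4, 9.1, -2.1]
grip_width: 0.0272
finger_force: 59.4
```

carry_out --pt "-0.6 0 0 0 0 0" --pt "0 0 0 0 0 0"

```text
clock: 20.0
eef_pos: [0.5845, -0.2137, 0.0492]
ee_rot: [0.74, 0.673, 0.001, -0.001]
ft_force: [1.5, 9.7, -1.1]
grip_width: 0.0271
finger_force: 59.4
```

```bash
cat > m2.py <<'E'
from h import *
import sys
c=snap('top','topm'); z=c['range_z']; K=np.array(c['K']); M=T(c)
v,u=np.mgrid[:400,:640]; p=np.stack([(u-K[0,2])/K[0,0]*z,(v-K[1,2])/K[1,1]*z,z],-1)@M[:3,:3].T+M[:3,3]
p=p*1000; O=np.array([552.3,150]);U=np.array([.0924,.9957]);N=np.array([-.9957,.0924])
sx=(p[...,:2]-O)@U; sy=(p[...,:2]-O)@N; h=p[...,2]
def wall(k,a,b,n):
    q=np.polyfit(a[k],b[k],1); print(n,k.sum(),'slope deg',np.degrees(np.arctan(q[0])).round(2),'at -68: ',np.polyval(q,-68 if a is sy else -115).round(1),'std',np.std(b[k]-np.polyval(q,a[k])).round(1))
inn=(sy<-15)&(sy>-118)
off=abs(sy+66)>12
wall(inn&off&(sx<-160)&(sx>-200)&(h>50)&(h<67),sy,sx,'lip top')
wall(inn&(sx<-30)&(sx>-65)&(h>50)&(h<67),sy,sx,'back top')
wall((abs(sx+115)<55)&(abs(sy+12)<12)&(h>50)&(h<67),sx,sy,'side near')
wall((abs(sx+115)<55)&(abs(sy+124)<12)&(h>50)&(h<67),sx,sy,'side far')
wall(inn&off&(sx<-183)&(sx>-205)&(h>19)&(h<29),sy,sx,'bar top')
k=(abs(sx+80)<40)&(inn)&(h>64)&(h<80); print('jar',sx[k].mean(),sy[k].mean(),np.median(h[k]),k.sum())
E
python3 m2.py
```

```text
lip top 48 slope deg 2.48 at -68:  -179.5 std 5.3
back top 63 slope deg -0.46 at -68:  -57.0 std 1.8
side near 69 slope deg -0.02 at -68:  -15.5 std 1.8
side far 84 slope deg -0.15 at -68:  -120.1 std 1.8
bar top 134 slope deg -0.0 at -68:  -192.9 std 5.3
jar -88.79412309136333 -72.55016854406995 70.74804806070611 138
```

Contact is made: force has risen to 9.7 N with no further travel. The back wall puts the front at -184.5 against the bar face at about -184, and the tray is aligned within about 0.5°. Now I unhook.

carry_out --pt "1.5 0 0 0 0 0" --pt "2 0 0 0 0 0" --pt "3 0 0 0 0 0" --pt "3 0 0 0 0 0" --pt "1.5 0 0 0 0 0" --pt "0 0 0 0 0 0"

```text
clock: 20.8
eef_pos: [0.5857, -0.2045, 0.0498]
ee_rot: [0.739, 0.673, -0.0, 0.0]
ft_force: [0.7, -0.3, -1.8]
grip_width: 0.0275
finger_force: 59.7
```

carry_out --pt "0 0 -4 0 0 0" --pt "0 0 -8 0 0 0" --pt "0 0 -15 0 0 0" --pt "0 0 -25 0 0 0" --pt "0 0 -35 0 0 0" --pt "0 0 -40 0 0 0" --pt "0 0 -25 0 0 0" --pt "0 0 0 0 0 0"

```text
clock: 21.8
eef_pos: [0.5872, -0.2054, 0.2057]
ee_rot: [0.739, 0.673, 0.001, 0.003]
ft_force: [-0.5, -0.5, -1.7]
grip_width: 0.0271
finger_force: 59.7
```

```bash
python3 m2.py; python3 -c "
from h import *
s=observe();print(s['eef_pos'],s['ee_rot'],s['ft_force'])"
```

```text
lip top 43 slope deg 1.85 at -68:  -179.3 std 5.4
back top 66 slope deg -0.12 at -68:  -57.1 std 1.9
side near 74 slope deg 0.14 at -68:  -15.4 std 1.8
side far 81 slope deg 0.0 at -68:  -120.3 std 1.8
bar top 109 slope deg -0.04 at -68:  -193.1 std 5.2
jar -88.52637716836323 -73.48024223082948 71.14627193457845 134
[ 0.58611436 -0.20473146  0.20317009] [7.39351499e-01 6.73318382e-01 4.11750029e-04 1.24404957e-03] [-0.1949789  -0.12914209 -1.31360229]
```

carry_out --pt "0 0 0 0 0 10.6" --pt "0 0 0 0 0 10.6" --pt "0 0 0 0 0 10.6" --pt "0 0 0 0 0 10.6" --pt "0 0 0 0 0 10.6" --pt "0 0 0 0 0 10.6" --pt "0 0 0 0 0 10.6" --pt "0 0 0 0 0 10.6" --pt "0 0 0 0 0 10.6" --pt "-27 25 0 0 0 0" --pt "-27 25 0 0 0 0" --pt "-27 25 0 0 0 0"

```text
clock: 23.35
eef_pos: [0.4902, -0.2627, 0.1997]
ee_rot: [0.996, -0.094, -0.002, -0.001]
ft_force: [-0.6, -0.6, -1.3]
grip_width: 0.0273
finger_force: 59.6
```

carry_out --pt "0 0 20 0 0 0" --pt "0 0 40 0 0 0" --pt "0 0 45 0 0 0" --pt "0 0 35 0 0 0" --pt "0 0 20 0 0 0" --pt "0 0 10 0 0 0" --pt "0 0 0 0 0 0" --pt "0 0 0 0 0 0"

```text
clock: 24.35
eef_pos: [0.4931, -0.2637, 0.0331]
ee_rot: [0.996, -0.094, 0.001, 0.001]
ft_force: [0.6, -0.1, -0.9]
grip_width: 0.027
finger_force: 59.7
```

carry_out --pt "0 0 8 0 0 0" --pt "0 0 8 0 0 0" --pt "0 0 4 0 0 0" --pt "0 0 2 0 0 0" --pt "0 0 1.5 0 0 0" --pt "0 0 0 0 0 0" --pt "0 0 0 0 0 0"

```text
clock: 25.22
eef_pos: [0.4922, -0.2632, 0.0084]
ee_rot: [0.996, -0.094, 0.0, 0.0]
ft_force: [-0.4, -0.6, -1.8]
grip_width: 0.0267
finger_force: 59.8
```

carry_out --pt "0 0 0.5 0 0 0" --pt "0 0 0.5 0 0 0" --pt "0 0 0 0 0 0"

```text
clock: 25.6
eef_pos: [0.4922, -0.2632, 0.0083]
ee_rot: [0.996, -0.094, -0.0, -0.0]
ft_force: [-4.2, 2.4, 7.6]
grip_width: 0.0272
finger_force: 61.0
```

Resting on the mat. I'll open the fingers and rise.

carry_out --pt "0 0 -0.7 0 0 0" --pt "0 0 0 0 0 0" --pt "0 0 0 0 0 0" --pt "0 0 0 0 0 0" --pt "0 0 0 0 0 0" --pt "0 0 0 0 0 0" --pt "0 0 0 0 0 0" --pt "0 0 0 0 0 0" --pt "0 0 0 0 0 0" --claw 85

```text
clock: 26.72
eef_pos: [0.4921, -0.2631, 0.008]
ee_rot: [0.996, -0.094, -0.0, -0.0]
ft_force: [-0.7, -0.7, -0.4]
grip_width: 0.0852
finger_force: 0.0
```

carry_out --pt "0 0 -5 0 0 0" --pt "0 0 -12 0 0 0" --pt "0 0 -25 0 0 0" --pt "0 0 -40 0 0 0" --pt "0 0 -50 0 0 0" --pt "0 0 -50 0 0 0" --pt "0 0 -40 0 0 0" --pt "0 0 0 0 0 0" --pt "0 0 0 0 0 0" --pt "0 0 0 0 0 0"

```text
clock: 27.98
eef_pos: [0.4913, -0.2624, 0.2282]
ee_rot: [0.996, -0.094, -0.001, -0.001]
ft_force: [1.0, -0.0, -0.5]
grip_width: 0.0847
finger_force: 0.0
```

```bash
python3 m2.py; python3 - <<'E'
from h import *
c=snap('wrist','w4'); s=c['s'];print(s['eef_pos'],s['ft_force'],s['grip_width'],s['clock'])
hsv=cv2.cvtColor(c['pixels'],cv2.COLOR_RGB2HSV)
# hook handle: points 34..42 mm high near the mat
z=c['range_z'];K=np.array(c['K']);M=T(c);v,u=np.mgrid[:400,:640]
p=(np.stack([(u-K[0,2])/K[0,0]*z,(v-K[1,2])/K[1,1]*z,z],-1)@M[:3,:3].T+M[:3,3])*1000
k=(z>0)&(p[...,2]>26)&(p[...,2]<46)&(p[...,0]>430)&(p[...,0]<680)&(p[...,1]<-225)&(p[...,1]>-310)
q=p[k]; hk=q[q[:,0]<530]; sk=q[q[:,0]>545]
print('handle',hk.min(0),hk.max(0),'z',np.median(hk[:,2])); print('shank z',np.median(sk[:,2]),len(sk),np.degrees(np.arctan(np.polyfit(sk[:,0],sk[:,1],1)[0])))
E
```

```text
lip top 49 slope deg 3.22 at -68:  -180.0 std 4.5
back top 64 slope deg -0.44 at -68:  -57.0 std 1.8
side near 73 slope deg -0.04 at -68:  -15.4 std 1.7
side far 82 slope deg 0.3 at -68:  -120.2 std 1.8
bar top 129 slope deg -0.19 at -68:  -193.1 std 5.3
jar -89.59833688246977 -72.36961287062583 70.61541957811168 135
[ 0.49138911 -0.26248693  0.22828473] [ 0.81360902  0.64724106 -0.83213117] 0.08538939703367683 28.025
handle [ 446.97216989 -285.04244663   33.21590412] [ 529.96511019 -243.55379232   40.61566795] z 37.93417953851508
shank z 35.00978049558273 1024 -10.037358246831964
```

```bash
python3 -c "
from bench import hand_in
print(hand_in())"
```

```text
the job is handed in; nothing more can be done
None
```

The tray was drawn out with the hook flush against the stop bar with the jar still standing, the hook is back level on its mat, and the job is handed in at about 28 s of the 64 s allowed (no verdict shown).

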